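# Set the glass kiln four clicks hotter and start it

## Robot

A 6-joint arm with a two-finger parallel gripper is mounted at the origin on the work surface. World frame = base frame: x ahead of the robot, y to its left, z up, the work surface at z = 0. Lengths are in m, angles in degrees, forces in N, time in s.
With the tool pointing down it reaches from about 0.225 to 0.725 m from the base axis. Payload 3.1 kg.
Tool frame: the origin (TCP) lies at the very end of the fingers, on their centre line; the grasp point (between the pads) lies 19 mm behind it; z points along the fingers, y is the direction in which the jaws open and shut (so a half turn about z gives the same grasp; the last joint's range is limited). The gripper opens to 85 mm and grips with 20 to 120 N. Pads are 22 mm wide; open, the fingers measure 114 mm over their backs; the gripper's body (76 mm by 85 mm) begins 54 mm behind the grasp point. The pads swing forward as they close: fully open they stand 13 mm farther back than shut.
Start: joints at [56.104, 2.75, 5.684, 92.934, 0, 82.678], TCP at [0.235, 0.47, 0.231] pointing down, gripper open.
Joint ranges: [-166.93, 166.93], [-56.73, 111.36], [-69.38, 81.34], [-121.58, 131.49], [-85.45, 84.26], [-180, 180]. Speed limits (degrees/s): [159.86, 159.86, 180, 180, 180, 180].

## Interface

Orientations are given as [roll, pitch, yaw] about the fixed x, y, z axes, in that order (R = Rz(yaw) Ry(pitch) Rx(roll)).
In Python, from workcell import * gives the robot as it stands.
- The arm moves only by the shell command python3 -m jog 'ROWS' [FORCE]. ROWS is JSON, a list of rows, each a list of 5 numbers: the shift along the tool's x, y, z in m, then the turn about the tool's z in rad, then the opening, from 0 (shut) to 1 (fully open). A call has exactly 10 rows; each row shifts and turns the commanded pose from where the row before left it, along the tool's axes as they then stand; what a row does not reach is not made up. A row lasts 1/8 s, in which the tool goes at most 62.5 mm and 10.7 degrees, less where a joint would pass 70% of its speed; a pose out of reach is approached as far as the arm can. A call is refused whole if a number of a shift passes 0.0625 or a number of a turn 0.188, either way. A call with a gripper value outside its range is refused whole. The fingers move at their own pace and stop on an object; FORCE is the grip in N (left out, the last holds). Time passes only in rows, so rows that do not move let the fingers close, or fill a call up. It gives the time, the measured TCP pose, the force and the opening at its end, in the units of the state.
- get_state(): the state, without advancing time (a new reading comes with each control period).
- snapshot(name): name is "scene" or "side" or "wrist"; returns a dict with "color" (384x512x3 uint8, red, green, blue), "fx", "fy", "cx", "cy" (pixels), "eye" and "rotation" of the camera in the world. Camera axes: x right, y up, looking along -z (the intrinsics and any distortion apply to the point x, -y, -z); pixel columns grow to the right and rows downward; lengths in m; the calibration is good to about 2 mm. A picture is of the moment at which its call begins. There is no depth.
- hand_in(): hands the job in, once; it reports no verdict.
The state is a dict: "t": time; "joint_pos": joint angles; "dq": joint speeds; "effort": joint torques, N m; "eef_pos": TCP position; "ee_rot": TCP orientation; "ft_force": force on the tool from outside, world axes, zero at the start; "wrist_torque": the same for the moment, N m; "finger_gap": opening from 0.0 (shut) to 1.0 (fully open).
Only numpy, scipy, OpenCV 4.12 (cv2) and the standard library are available. Lean on these libraries where they do the work, as an engineer would, in place of code of your own. Each camera call takes 0.05 s, during which the arm holds its last target. There are 200 camera calls.

## Task

Turn the red heat dial on the kiln's control desk clockwise (seen from above) by exactly four clicks, pushing its white peg round with the outside of the fingers and never taking the peg between them. Leave it resting in that click stop, then press the green start button fully down and let it come up again. Leave the blue dial and all the loose things where they are, and finish clear of everything.

Things in the scene. Friction and masses are not known exactly. Their poses are not given: they have to be found in the camera images.
- red_dial (a joint): turn of the red heat dial in rad from where it stood at the start (0), growing clockwise seen from above. 12 click stops a turn: one click is 0.5236 rad, four clicks 2.094. About 0.16 N m (4 N at the peg) carries it over the crest half way between two stops; it then snaps into the nearer stop by itself and stays there. It stops dead at -1.2 and +4.9
- red_hub (a point): point on the red dial's axis, on its flat top face, 73 mm above the bench. The dial is a red disc, 106 mm in diameter and 18 mm thick, axis upright, with fluted edge, lying in a black round bezel (134 mm across, its top 20 mm below the disc's top) with 12 white ticks, one per click
- red_peg (a point): centre of the top of the red dial's white finger peg: a round post 16 mm in diameter and 30 mm tall that stands on the disc 40 mm from its axis and turns with it; a white line on the disc runs from the hub to it. The peg may start in any direction
- blue_dial (a joint): turn of the blue draught dial in rad from where it stood at the start (0), growing clockwise seen from above. 12 click stops a turn: one click is 0.5236 rad, four clicks 2.094. About 0.16 N m (4 N at the peg) carries it over the crest half way between two stops; it then snaps into the nearer stop by itself and stays there. It stops dead at -1.2 and +4.9
- blue_hub (a point): point on the blue dial's axis, on its flat top face, 73 mm above the bench. The dial is a blue disc, 106 mm in diameter and 18 mm thick, axis upright, with fluted edge, lying in a black round bezel (134 mm across, its top 20 mm below the disc's top) with 12 white ticks, one per click
- blue_peg (a point): centre of the top of the blue dial's white finger peg: a round post 16 mm in diameter and 30 mm tall that stands on the disc 40 mm from its axis and turns with it; a white line on the disc runs from the hub to it. The peg may start in any direction
- start (a joint): travel of the green start button in m: 0 is up, 0.006 fully down. A spring of 5 N at full travel brings it up again when let go
- start_top (a point): centre of the top of the green start button's cap (32 mm diameter, its top 67 mm above the bench and 10 mm above its black housing), it is pressed straight down
- desk: grey steel control desk of the kiln, fixed to the bench: 220 mm (its x) by 440 mm (its y) by 45 mm tall, origin at the centre of its underside. On it stand the two dials side by side (125 mm either side of its middle, either one left), the button and the paperweight between them
- paperweight: loose amber glass paperweight on the desk, 46 mm diameter, 39 mm tall, origin under its centre; stays where it is
- wax_bottle: loose white bottle, 60 mm diameter, 170 mm tall, origin under its centre; stays where it is
- jacks: loose steel glass-shaping tongs lying flat, about 250 mm long, 11 mm thick, origin near the middle; stay where they are
- brush: loose brush lying flat, 200 mm long, origin under its middle; stays where it is
- wax_block: loose yellow wax block, 80 x 60 x 35 mm, origin under its centre; stays where it is
- rod_can: loose metal can with glass rods, 66 mm diameter, 175 mm tall, origin under its centre; stays where it is

How it is judged (in metres and radians):
On the way, in this order (a step that is already met when the one before it is completed fails the run):
1. the red dial rests four clicks clockwise of where it started (value of joint red_dial between 1.9444 and 2.2444 rad and velocity of joint red_dial between -0.1 and 0.1 rad/s), for 0.3 s.
2. the start button is pressed fully down while the red dial stands at four clicks (value of joint start above 0.0048 m and value of joint red_dial between 1.9444 and 2.2444 rad), for 0.05 s.
At the end, for the whole second after the job is handed in: The red dial rests in the fourth click stop clockwise from its start (2.094 rad, within 0.15), the start button is up again (under 1.5 mm down), the blue dial is in the stop where it began (within 0.15 rad) and every loose thing is within 20 mm of its start (value of joint red_dial between 1.9444 and 2.2444 rad and velocity of joint red_dial between -0.05 and 0.05 rad/s and value of joint start below 0.0015 m and value of joint blue_dial between -0.15 and 0.15 rad and distance of each of paperweight, wax_bottle, jacks, brush, wax_block, rod_can from where it was at the start of the episode below 0.02 m); the robot touches nothing.
It fails at once if the blue dial is turned out of its click stop (over 0.26 rad) (value of joint blue_dial above 0.26 rad or value of joint blue_dial below -0.26 rad).
It fails at once if the red dial's peg is taken between the fingers (horizontal distance between the grasp point and red_peg below 0.011 m and height (world z) of the grasp point below 0.115 m).
It fails at once if a loose thing is moved, lifted or knocked (over 20 mm) (distance of any of paperweight, wax_bottle, jacks, brush, wax_block, rod_can from where it was at the start of the episode above 0.02 m).
It also fails if it takes over 61 s, if anything falls off the work surface, if the arm or the gripper's body presses on something with over 40 N, if the wrist force passes 120 N, or if a joint passes its speed limit or range.

## Working session

There is one attempt and no reset: what is moved stays moved. The work goes in short steps, Python scripts to look and compute and a shell command to move; the robot and the scene stay as the last step left them, time stands still between calls to the robot, and variables do not carry over. Pictures are saved under pics/ and viewed, about 8 in all and at most 12, crops included, and the job is handed in when it is done.

```bash
ls; mkdir -p pics; python3 - <<'E'
from workcell import *
import cv2,numpy as np
for n in("scene","side"):
    s=snapshot(n); cv2.imwrite(f"pics/{n}0.png",cv2.resize(s["color"][:,:,::-1],(800,600)))
    print(n,s["fx"],s["fy"],s["cx"],s["cy"],s["eye"],s["rotation"],s.keys())
print(get_state())
E
```

```text
pics
scene 347.4489716044845 347.4489716044845 252.44030257995396 191.264121986167 [ 0.87246497 -0.31727186  0.88917226] [30.59066236 -0.25379934 49.87705746] dict_keys(['color', 'fx', 'fy', 'cx', 'cy', 'eye', 'rotation'])
side 462.39112082100553 462.39112082100553 252.33209054767326 189.2528291046853 [ 0.1946363  -0.87529919  0.99701047] [ 45.70932157   0.30569681 -20.52857153] dict_keys(['color', 'fx', 'fy', 'cx', 'cy', 'eye', 'rotation'])
{'t': 0.1, 'joint_pos': array([5.61019101e+01, 2.78989160e+00, 5.60017513e+00, 9.29332093e+01,
       7.73892000e-04, 8.26781198e+01]), 'dq': array([-0.0731849 , -0.07919706,  0.19772963,  0.06561046,  0.03914262,
        0.11872782]), 'effort': array([ 1.76021080e-03, -3.39851367e+01,  3.20936108e+01,  1.58266764e-02,
       -8.93877177e-05,  6.73745816e-06]), 'eef_pos': array([0.23457204, 0.46906601, 0.2302193 ]), 'ee_rot': array([-1.79878175e+02, -1.64336476e-02,  1.53423772e+02]), 'ft_force': array([-0.15832859,  0.04675488,  0.54316319]), 'wrist_torque': array([ 0.00214493, -0.03805278,  0.0641214 ]), 'finger_gap': 0.9986916655005841}
```

View pics/scene0.png

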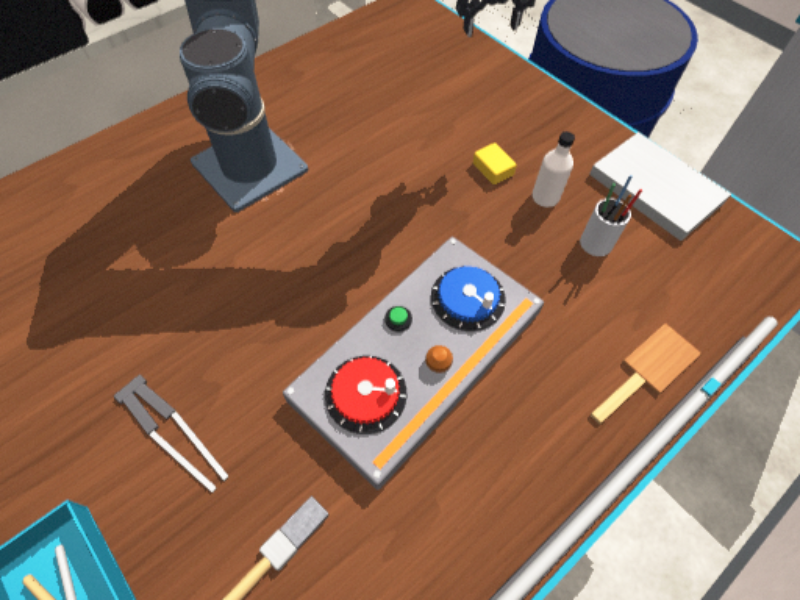

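View pics/side0.png

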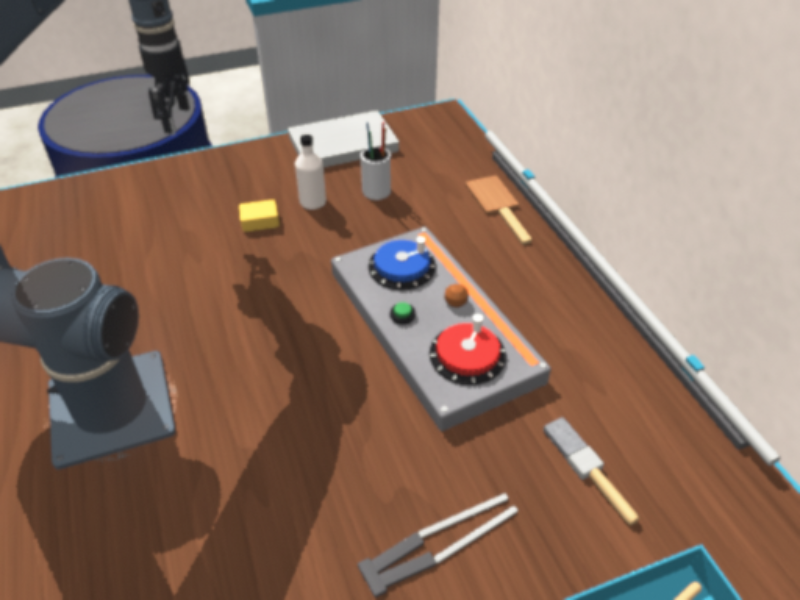

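The scene view shows the red hub at about (365,388) of 800x600, its peg top at (390,383), the button at (398,315), the paperweight at (439,357) and the blue hub at (470,291). The side view shows the red hub at (468,345), its peg top at (478,320) and the button at (402,312).

```bash
cat > h.py <<'E'
from workcell import *
import cv2,numpy as np
from scipy.spatial.transform import Rotation as R
def ray(s,u,v):
    d=R.from_euler('xyz',s["rotation"],degrees=True).apply([(u-s["cx"])/s["fx"],-(v-s["cy"])/s["fy"],-1]); return d
def at(s,u,v,z):
    d=ray(s,u,v); e=np.array(s["eye"]); return e+d*(z-e[2])/d[2]
def px(s,p):
    c=R.from_euler('xyz',s["rotation"],degrees=True).inv().apply(np.array(p)-s["eye"])
    return s["cx"]+s["fx"]*c[0]/-c[2], s["cy"]-s["fy"]*c[1]/-c[2]
E
python3 - <<'E'
from h import *
k=512/800
P={"scene":dict(hub=(365,388,.073),peg=(390,383,.103),bhub=(470,291,.073),bpeg=(489,297,.103),btn=(398,313,.067),pw=(439,357,.065),cA=(453,240,.045),cB=(540,301,.045),cC=(289,391,.045),cD=(377,476,.045)),
"side":dict(hub=(468,345,.073),peg=(478,319,.103),bhub=(402,257,.073),bpeg=(421,240,.103),btn=(402,309,.067),pw=(456,293,.065))}
for n in P:
    s=snapshot(n)
    for q,(u,v,z) in P[n].items(): print(n,q,at(s,u*k,v*k,z).round(4))
    # disc outline: red mask convex hull -> plane z=.073 -> min circle
    hsv=cv2.cvtColor(s["color"],cv2.COLOR_RGB2HSV)
    for nm,m,z in(("red",((hsv[...,0]<4)|(hsv[...,0]>175))&(hsv[...,1]>200)&(hsv[...,2]>120),.073),("grn",(abs(hsv[...,0].astype(int)-65)<18)&(hsv[...,1]>130),.067)):
        _,L,st,_=cv2.connectedComponentsWithStats(m.astype(np.uint8)); i=1+st[1:,4].argmax(); ys,xs=np.where(L==i)
        pts=np.array([at(s,x,y,z)[:2] for x,y in zip(xs,ys)],np.float32)
        print(n,nm,len(xs),cv2.minEnclosingCircle(pts),pts.mean(0))
E
```

```text
scene hub [ 0.6018 -0.1457  0.073 ]
scene peg [ 0.6301 -0.1174  0.103 ]
scene bhub [0.5791 0.1089 0.073 ]
scene bpeg [0.619  0.1095 0.103 ]
scene btn [ 0.5289 -0.0149  0.067 ]
scene pw [ 0.6355 -0.0161  0.065 ]
scene cA [0.465 0.179 0.045]
scene cB [0.6655 0.2056 0.045 ]
scene cC [ 0.5164 -0.2385  0.045 ]
scene cD [ 0.7146 -0.2138  0.045 ]
scene red 93 ((0.6110522747039795, -0.15332703292369843), 0.050932664424180984) [ 0.63173467 -0.16965875]
scene grn 110 ((0.5320034623146057, -0.01659993827342987), 0.01787753775715828) [ 0.5317667  -0.01775098]
side hub [ 0.5977 -0.1445  0.073 ]
side peg [ 0.6256 -0.12    0.103 ]
side bhub [0.5738 0.1087 0.073 ]
side bpeg [0.6134 0.11   0.103 ]
side btn [ 0.5253 -0.018   0.067 ]
side pw [ 0.6345 -0.0128  0.065 ]Traceback (most recent call last):
  File "<stdin>", line 11, in <module>
ValueError: attempt to get argmax of an empty sequence
```

```bash
python3 -m jog '[[-0.02,-0.015,0,0,0],[-0.04,-0.03,0,0,0],[-0.04,-0.03,0,0,0],[-0.04,-0.03,0,0,0],[-0.04,-0.03,0,0,0],[-0.04,-0.03,0,0,0],[-0.04,-0.03,0,0,0],[-0.04,-0.03,0,0,0],[-0.04,-0.03,0,0,0],[-0.04,-0.03,0,0,0]]' 40
python3 -m jog '[[-0.04,-0.03,0,0,0],[-0.04,-0.03,0,0,0],[-0.03,-0.02,0,0,0],[-0.02,-0.015,0,0,0],[0,0,0,0.1,0],[0,0,0,0.15,0],[0,0,0,0.1,0],[0,0,0,0,0],[0,0,0,0,0],[0,0,0,0,0]]'
python3 - <<'E'
from h import *
s=snapshot("wrist"); cv2.imwrite("pics/w1.png",cv2.resize(s["color"][:,:,::-1],(800,600)))
print(s["eye"],s["rotation"],s["fx"],get_state()["joint_pos"])
E
```

```text
t: 1.45
eef_pos: [0.4477, 0.0431, 0.2312]
ee_rot: [180.0, 0.0, 153.4]
ft_force: [1.3, 0.1, -0.6]
finger_gap: 0.004
t: 2.7
eef_pos: [0.5209, -0.0984, 0.2312]
ee_rot: [-180.0, -0.0, 133.4]
ft_force: [-0.4, 0.3, -0.2]
finger_gap: 0.004
[ 0.47358402 -0.04851842  0.37328765] [-1.56850063e+01  1.14606668e-02  4.34107027e+01] 273.59522715637667 [-1.79467181e+01  3.53105133e+00  6.49623097e+00  9.29653317e+01
 -1.29424142e-03  2.86402124e+01]
```

View pics/w1.png

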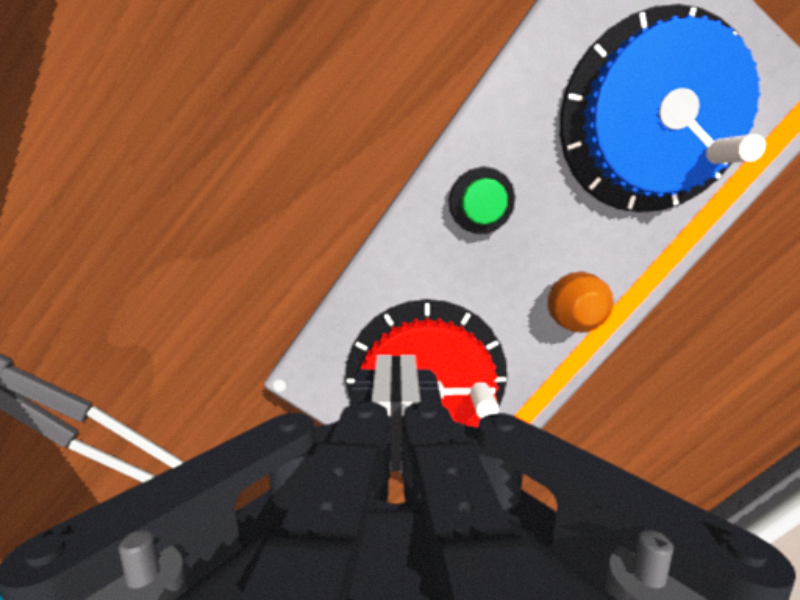

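The wrist view shows the button at (486,200), the red peg's top at about (481,391), and the paperweight at (583,300). The fingers hide part of the red disc.

```bash
python3 - <<'E'
from h import *
s=snapshot("wrist");k=.64
for n,u,v,z in(("btn",486,200,.067),("peg",481,391,.103),("bhub",680,108,.073),("bpeg",753,147,.103)): print(n,at(s,u*k,v*k,z).round(4))
hsv=cv2.cvtColor(s["color"],cv2.COLOR_RGB2HSV)
m=((hsv[...,0]<4)|(hsv[...,0]>176))&(hsv[...,1]>200)&(hsv[...,2]>100)
ys,xs=np.where(m[:,:]); i=xs>200; 
h=cv2.convexHull(np.c_[xs,ys][i].astype(np.int32))[:,0]
p=np.array([at(s,x,y,.073)[:2] for x,y in h]); 
# rim arc: circle fit r=.053
from scipy.optimize import least_squares
f=least_squares(lambda c:np.hypot(*(p-c).T)-.053,[.6,-.145],loss='soft_l1',f_scale=.001); print("hub",f.x,f.fun.round(4))
for c in((.600,-.145,.073),f.x.tolist()+[.073]): print(np.array(px(s,c))/k)
E
```

```text
btn [ 0.5275 -0.0136  0.067 ]
peg [ 0.6131 -0.1091  0.103 ]
bhub [0.5754 0.1118 0.073 ]
bpeg [0.6144 0.1127 0.103 ]
hub [ 0.59352099 -0.14000767] [ 0.0015  0.0021  0.0003 -0.005  -0.0137 -0.0007 -0.0001  0.0002 -0.0001
  0.0002  0.0003  0.0001  0.0003  0.0004 -0.0002 -0.0003 -0.0003 -0.0004
 -0.0006 -0.0007  0.     -0.0001  0.0011]
[428.29688318 392.80855737]
[426.85801611 383.31127603]
```

```bash
python3 - <<'E'
from h import *
s=snapshot("wrist");k=.64
print(at(s,487*k,408*k,.103),at(s,481*k,389*k,.073),np.array(px(s,(.627,-.118,.103)))/k,np.array(px(s,(.627,-.118,.073)))/k)
cv2.imwrite("pics/w2.png",cv2.resize(s["color"][215:285,210:340,::-1],(780,420),interpolation=cv2.INTER_CUBIC))
E
```

```text
[ 0.62580203 -0.11535805  0.103     ] [ 0.62735952 -0.11470004  0.073     ] [485.43986561 411.47448302] [477.58688686 391.52043377]
```

View pics/w2.png

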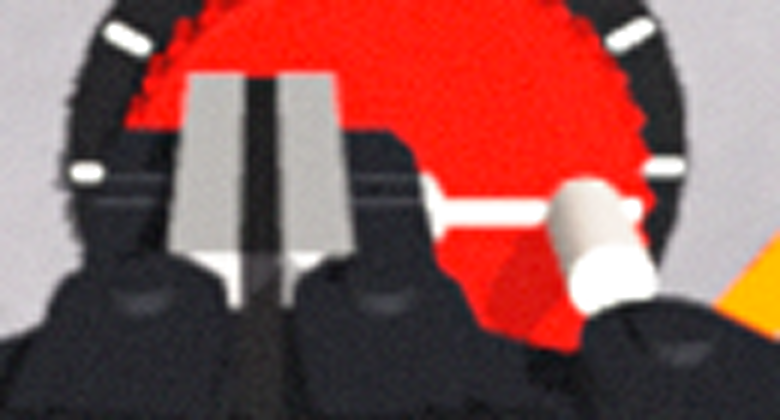

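The top of the red peg reads as (0.626,-0.116) here, which agrees with the other two cameras. I take the hub as (0.5985,-0.1435) and the peg angle as about 42°, and go down behind the peg.

```bash
python3 -m jog '[[-0.018,0.022,0,0,0],[-0.018,0.022,0,0,0],[-0.017,0.0215,0,0,0],[0,0,0.03,0,0],[0,0,0.04,0,0],[0,0,0.03,0,0],[0,0,0.02,0,0],[0,0,0.015,0,0],[0,0,0.01,0,0],[0,0,0,0,0]]'
python3 - <<'E'
from h import *
for n in("scene","side"):
    s=snapshot(n); u,v=map(int,px(s,(.6,-.12,.08)))
    cv2.imwrite(f"pics/{n}3.png",cv2.resize(s["color"][v-60:v+60,u-80:u+80,::-1],(640,480),interpolation=cv2.INTER_CUBIC))
E
python3 -c "
import cv2;cv2.imwrite('pics/c3.png',cv2.resize(cv2.hconcat([cv2.imread('pics/scene3.png'),cv2.imread('pics/side3.png')]),(800,300)))"
```

```text
t: 4.1
eef_pos: [0.6047, -0.092, 0.0858]
ee_rot: [-180.0, -0.0, 133.4]
ft_force: [-0.4, -1.0, 0.2]
finger_gap: -0.002
```

View pics/c3.png

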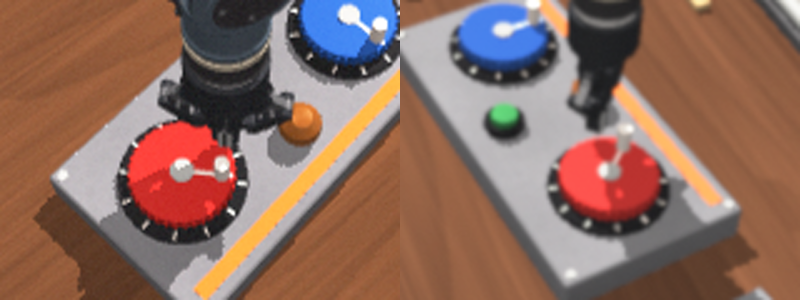

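The fingers stand just behind the peg, and the paperweight is clear. Now the push in, followed by a 30° arc.

```bash
python3 -m jog '[[-0.005,0,0.002,0,0],[-0.005,0,0,0,0],[-0.004,0,0,0,0],[-0.0043,0.0018,0,0.105,0],[-0.0043,0.0018,0,0.105,0],[-0.0043,0.0018,0,0.105,0],[-0.0043,0.0018,0,0.105,0],[-0.0043,0.0018,0,0.105,0],[0,0,0,0,0],[0,0,0,0,0]]'
python3 - <<'E'
from h import *
o=[]
for n in("scene","side"):
    s=snapshot(n); u,v=map(int,px(s,(.6,-.14,.08)))
    o.append(cv2.resize(s["color"][v-45:v+45,u-60:u+60,::-1],(400,300),interpolation=cv2.INTER_CUBIC))
cv2.imwrite("pics/c4.png",cv2.hconcat(o))
E
```

```text
t: 5.45
eef_pos: [0.6333, -0.1158, 0.0843]
ee_rot: [-180.0, -0.0, 103.4]
ft_force: [-0.4, -0.0, 0.3]
finger_gap: -0.004
```

View pics/c4.png

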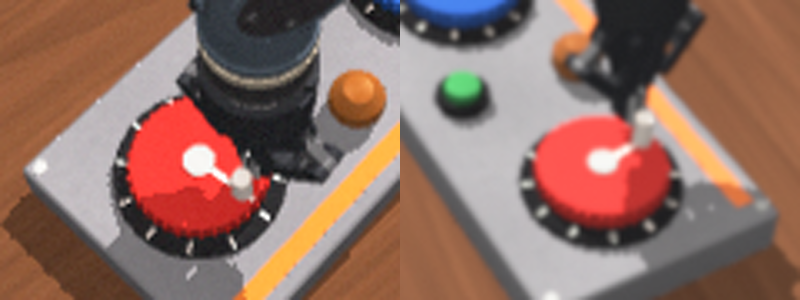

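The peg has moved about one click (wrist force is zero, so it is resting). I carry on round.

```bash
python3 -m jog '[[-0.0043,0.0018,0,0.105,0],[-0.0043,0.0018,0,0.105,0],[-0.0043,0.0018,0,0.105,0],[-0.0043,0.0018,0,0.105,0],[-0.0043,0.0018,0,0.105,0],[-0.0043,0.0018,0,0.105,0],[-0.0043,0.0018,0,0.105,0],[-0.0043,0.0018,0,0.105,0],[-0.0043,0.0018,0,0.105,0],[0,0,0,0,0]]'
python3 - <<'E'
from h import *
print(get_state()["joint_pos"].round(1))
o=[]
for n in("scene","side"):
    s=snapshot(n); u,v=map(int,px(s,(.6,-.14,.08)))
    o.append(cv2.resize(s["color"][v-45:v+45,u-60:u+60,::-1],(400,300),interpolation=cv2.INTER_CUBIC))
cv2.imwrite("pics/c5.png",cv2.hconcat(o))
E
```

```text
t: 6.8
eef_pos: [0.6415, -0.1554, 0.0843]
ee_rot: [-180.0, 0.0, 49.2]
ft_force: [0.4, 0.6, 0.6]
finger_gap: 0.002
[-19.4  23.8  13.7  79.9  -0.  111.3]
```

View pics/c5.png

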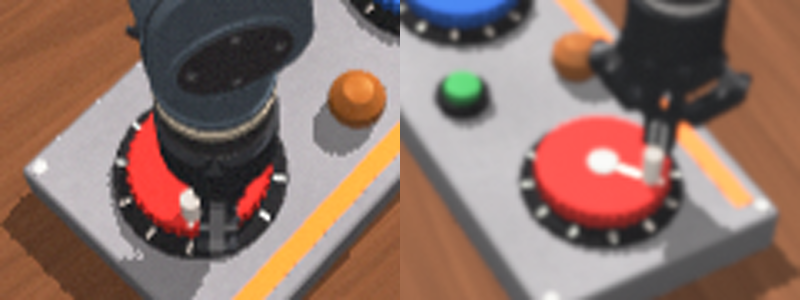

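```bash
python3 - <<'E'
from h import *
for n,x,y in(("scene",190,197),("side",652,151)):
    s=snapshot(n); u,v=map(int,px(s,(.6,-.14,.08))); x=x%400
    p=at(s,u-60+x*.3,v-45+y*.3,.103)[:2]; d=p-[.5985,-.1435]; print(p,np.hypot(*d),42-np.degrees(np.arctan2(d[1],d[0])))
E
python3 -m jog '[[-0.0043,0.0018,0,0.105,0],[-0.0043,0.0018,0,0.105,0],[-0.0043,0.0018,0,0.105,0],[-0.0043,0.0018,0,0.105,0],[-0.0043,0.0018,0,0.105,0],[0,0,0,0,0],[0,0,0,0,0],[0,0,0,0,0],[0.01,0,0,0,0],[0.01,0,0,0,0]]'
python3 - <<'E'
from h import *
o=[]
for n in("scene","side"):
    s=snapshot(n); u,v=map(int,px(s,(.6,-.14,.08)))
    o.append(cv2.resize(s["color"][v-45:v+45,u-60:u+60,::-1],(400,300),interpolation=cv2.INTER_CUBIC))
cv2.imwrite("pics/c6.png",cv2.hconcat(o))
E
```

```text
[ 0.62882548 -0.17344422] 0.042617964244557285 86.63755465055358
[ 0.6264142  -0.17103849] 0.03921187290353163 86.61180733906943
t: 8.25
eef_pos: [0.6498, -0.1684, 0.0843]
ee_rot: [180.0, -0.0, 19.1]
ft_force: [-0.1, -0.9, -0.1]
finger_gap: 0.001
```

View pics/c6.png

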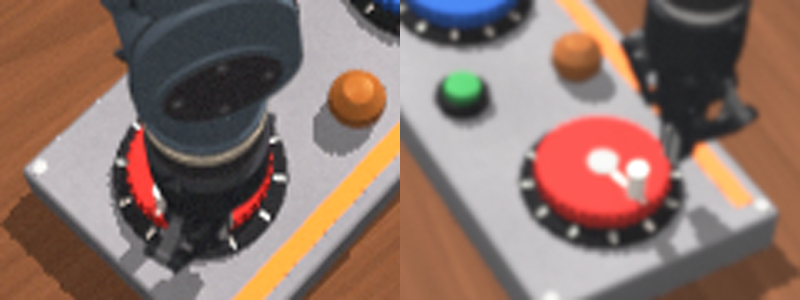

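Before this push the dial was at 87°, which is stop 3. In the side half the peg's top is now at (638,168). I back out straight up and measure it in the clear.

```bash
python3 - <<'E'
from h import *
s=snapshot("side"); u,v=map(int,px(s,(.6,-.14,.08)))
p=at(s,u-60+238*.3,v-45+168*.3,.103)[:2]; d=p-[.5985,-.1435]; print(p,np.hypot(*d),42-np.degrees(np.arctan2(d[1],d[0])))
E
python3 -m jog '[[0.005,0,-0.01,0,0],[0,0,-0.03,0,0],[0,0,-0.03,0,0],[0,0,-0.03,0,0],[0,0,-0.02,0,0],[-0.03,-0.03,0,0,0],[-0.03,-0.04,0,0,0],[-0.03,-0.04,0,0,0],[-0.02,-0.03,0,0,0],[0,0,0,0,0]]'
python3 - <<'E'
from h import *
o=[]
for n in("scene","side"):
    s=snapshot(n); u,v=map(int,px(s,(.58,-.09,.08)))
    o.append(cv2.resize(s["color"][v-60:v+60,u-64:u+64,::-1],(400,375),interpolation=cv2.INTER_CUBIC))
cv2.imwrite("pics/c7.png",cv2.hconcat(o))
E
```

```text
[ 0.6084973  -0.18318549] 0.04092535252149916 117.86063214970456
t: 9.65
eef_pos: [0.5025, -0.0693, 0.2056]
ee_rot: [180.0, -0.0, 19.2]
ft_force: [0.8, 0.5, 0.0]
finger_gap: -0.002
```

View pics/c7.png

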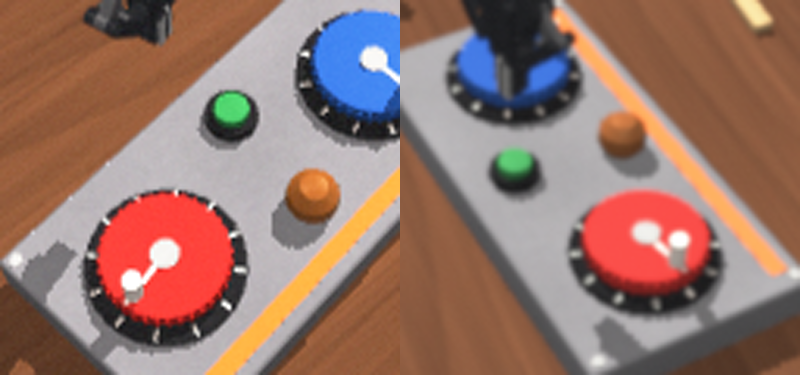

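Red dial measures 118°, i.e. four clicks. The button is at (0.528,-0.016), so I go above it and down to just over the cap.

```bash
python3 -m jog '[[0.014,-0.014,0,0,0],[0.014,-0.014,0,0,0],[0.0136,-0.0139,0,0,0],[0,0,0.03,0,0],[0,0,0.04,0,0],[0,0,0.035,0,0],[0,0,0.02,0,0],[0,0,0.01,0,0],[0,0,0,0,0],[0,0,0,0,0]]'
python3 -m jog '[[0,0,0.002,0,0],[0,0,0.002,0,0],[0,0,0.002,0,0],[0,0,0.002,0,0],[0,0,0.0015,0,0],[0,0,0,0,0],[0,0,0,0,0],[0,0,0,0,0],[0,0,0,0,0],[0,0,0,0,0]]'
python3 - <<'E'
from h import *
o=[]
for n in("scene","side"):
    s=snapshot(n); u,v=map(int,px(s,(.54,-.03,.08)))
    o.append(cv2.resize(s["color"][v-45:v+45,u-48:u+48,::-1],(400,375),interpolation=cv2.INTER_CUBIC))
cv2.imwrite("pics/c8.png",cv2.hconcat(o))
E
```

```text
t: 11.0
eef_pos: [0.5307, -0.0175, 0.0706]
ee_rot: [179.9, -0.1, 19.1]
ft_force: [-0.1, -0.0, 0.3]
finger_gap: 0.0
t: 12.25
eef_pos: [0.5304, -0.0176, 0.061]
ee_rot: [179.9, -0.1, 19.1]
ft_force: [0.3, -1.3, 6.1]
finger_gap: -0.001
```

View pics/c8.png

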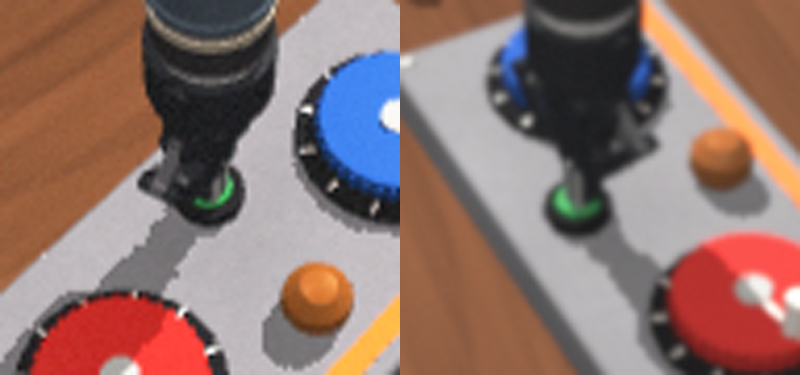

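The tip is on the cap with 6 N at z = 0.061, about full travel. I press slightly further to be sure it is on the stop.

```bash
python3 -m jog '[[0,0,0.0005,0,0],[0,0,0.0005,0,0],[0,0,0.0005,0,0],[0,0,0,0,0],[0,0,0,0,0],[0,0,0,0,0],[0,0,0,0,0],[0,0,0,0,0],[0,0,0,0,0],[0,0,0,0,0]]'
python3 -m jog '[[0,0,-0.005,0,0],[0,0,-0.005,0,0],[0,0,-0.02,0,0],[0,0,-0.03,0,0],[0,0,-0.04,0,0],[0,0,-0.04,0,0],[-0.04,0,-0.02,0,0],[-0.04,0.02,0,0,0],[-0.04,0.02,0,0,0],[0,0,0,0,0]]'
python3 - <<'E'
from h import *
o=[]
for n in("scene","side"):
    s=snapshot(n); u,v=map(int,px(s,(.58,-.03,.08)))
    o.append(cv2.resize(s["color"][v-84:v+84,u-90:u+90,::-1],(400,375),interpolation=cv2.INTER_CUBIC))
cv2.imwrite("pics/c9.png",cv2.hconcat(o))
E
```

```text
t: 13.6
eef_pos: [0.5305, -0.0176, 0.0609]
ee_rot: [179.9, -0.1, 19.1]
ft_force: [-2.7, 0.9, 12.0]
finger_gap: -0.001
t: 14.85
eef_pos: [0.427, -0.0956, 0.2174]
ee_rot: [-179.9, 0.1, 18.8]
ft_force: [0.3, 0.1, 0.2]
finger_gap: -0.002
```

View pics/c9.png

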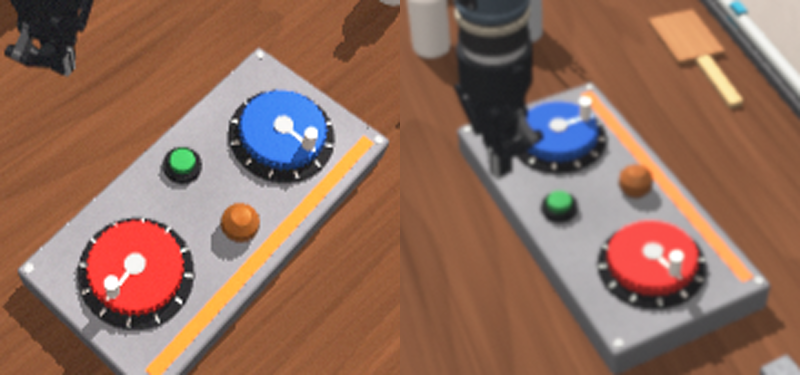

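The button bottomed out (12 N with no further travel) and came up again. The red dial still stands at four clicks, the blue dial and paperweight are unmoved, and the arm is clear.

```bash
python3 -c "
from workcell import *
hand_in()"
```

```text
the job is handed in; nothing more can be done
```

I turned the red dial four clicks clockwise, pressed the green start button fully down and let it come up, and handed the job in at about 15 s of the 61 s allowed.

- **Red dial:** I pushed the peg round with the side of the shut fingers. I measured it at 87° (third stop) on the way and 118° at the end; four clicks is 120°. It looked unchanged in the last picture.
- **Start button:** It reached the bottom at z = 0.061. Pressing 1.5 mm further raised the force from 6 N to 12 N with no more travel. In the last picture it looks up again.
- **Everything else:** In the last picture the blue dial and paperweight look as they did at the start. The other loose things were not measured again, but the arm went nowhere near them below about 0.2 m. The arm finished clear at z = 0.22, with almost no force at the wrist.

One check disagreed at first. My first wrist-camera reading of the peg was about 17 mm off because I had picked the peg's foot instead of its top. The corrected reading agreed with the other cameras to a few millimetres.

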